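Three clicks on the bench attenuator

ROBOT

A 6-joint arm with a two-finger parallel gripper is mounted at the origin on the work surface. World frame = base frame: x ahead of the robot, y to its left, z up, the work surface at z = 0. Lengths are in mm, angles in degrees, forces in N, time in s.
With the tool pointing down it reaches from about 325 to 900 mm from the base axis. Payload 3.5 kg.
Tool frame: the origin (TCP) lies midway between the tips of the shut fingers; the grasp point (between the pads) lies 19 mm behind it; z points along the fingers, y is the line along which they close (so a half turn about z gives the same grasp; the last joint's range is limited). The gripper opens to 85 mm and grips with 20 to 120 N. Pads are 22 mm wide; open, the fingers measure 114 mm over their backs; the gripper's body (76 mm by 85 mm) begins 54 mm behind the grasp point. The pads swing forward as they close: fully open they stand 13 mm farther back than shut.
Start: joints at [-82.357, 15.837, -1.513, 72.651, 0, 84.076], TCP at [146.608, -607.559, 231.313] pointing down, gripper open.
Joint ranges: [-178.77, 178.77], [-48.84, 107.48], [-61.69, 71.31], [-111.58, 123.2], [-90, 87.43], [-180, 180]. Speed limits (degrees/s): [147.25, 147.25, 180, 180, 180, 180].

INTERFACE

Orientations are given as [roll, pitch, yaw] about the fixed x, y, z axes, in that order (R = Rz(yaw) Ry(pitch) Rx(roll)).
In Python, from workcell import get_state, capture, hand_in gives the robot as it stands.
- The arm moves only by the shell command python3 -m inch 'ROWS' [OPENING] [FORCE]. ROWS is JSON, a list of rows, each a list of 4 numbers: the shift along the tool's x, y, z in units of 200 mm (1.0 is 200 mm), then the turn about the tool's z in units of 30 degrees (1.0 is 30 degrees). A call has 1 to 5 rows; each row is the pose to reach, as a shift and turn from the pose commanded when the call began, along the tool's axes at that moment; what a row does not reach only later rows make up. A row lasts 1/8 s, in which the tool goes at most 62.5 mm and 10.7 degrees, less where a joint would pass 70% of its speed; a pose out of reach is approached as far as the arm can. A call with a number of a shift or a turn outside -1 to 1 is refused whole. A call with a gripper value outside its range is refused whole. OPENING is the opening, from 0 (shut) to 1 (fully open), set as the call begins (- or left out, the last holds). The fingers move at their own pace and stop on an object; FORCE is the grip in N (left out, the last holds). Time passes only in rows, so rows that repeat a pose let the fingers close. It gives the time, the measured TCP pose, the force, the opening and the grip force at its end, in the units of the state.
- get_state(): the state, without advancing time (a new reading comes with each control period).
- capture(name): name is "scene" or "top"; returns a dict with "image" (384x512x3 uint8, red, green, blue), "range_z" (384x512 float32, mm along the optical axis (not along the pixel's ray), 0 where there is no reading), "fx", "fy", "cx", "cy" (pixels), "k1" (the pictures are not rectified: a ray, as slopes to the right and down, at radius r is drawn at 1 + k1 r^2 times it, then the intrinsics apply), "R" (3x3) and "t" (3): a world point X has camera coordinates R X + t. Camera axes: x right, y down, z forward; pixel columns grow to the right and rows downward; lengths in mm; the calibration is good to about 2 mm. A picture is of the moment at which its call begins.
- hand_in(): hands the job in; it is judged then, once.
The state is a dict: "time_s": time; "joints": joint angles; "joint_vel": joint speeds; "joint_torque": joint torques, N m; "tool_pos": TCP position; "eef_rot": TCP orientation; "ft_force": force on the tool from outside, world axes, zero at the start; "ft_torque": the same for the moment, N m; "grip_width": finger opening in mm; "finger_force": force on a finger pad.
Only numpy, scipy, OpenCV 4.12 (cv2) and the standard library are available. Lean on these libraries where they do the work, as an engineer would, in place of code of your own. Each camera call takes 0.05 s, during which the arm holds its last target. There are 200 camera calls.

TASK

On the signal attenuator beside the opened television, push the yellow slide lever exactly three clicks from where it stands towards the red end mark, counting the clicks by feel and not running past the third. Then press the green set button all the way down and let go of it. Only push with the fingertips: do not pinch the lever between the fingers, do not press the button before the lever is set, and leave all the loose things where they are.

Things in the scene. Friction and masses are not known exactly. Their poses are not given: they have to be found in the camera images.
- attenuator: Grey die-cast box with silvery top, 130 (x) by 210 (y) by 45 mm high, fixed. Origin at the centre of its underside, z up, +x to the side with the brass sockets (away from the robot), +y along the slot to the red mark. The top is flat but for lever, button and adapter. A black slot along y at x = +25 mm; seven ticks beside it at y = -45 to +45 mm, 15 mm apart, mark the click places.
- red_mark (a point): Centre of the red bar (30 by 10 mm) on the box's top across the slot's +y end, at x = +25, y = +85 mm of the attenuator: the end to push towards. A like white bar marks the other end, y = -85 mm.
- lever (a joint): Position (m) of the yellow slide lever, growing towards the red mark. It clicks into rest at seven places 15 mm apart: 0 to 0.090. It starts at rest in one of the first three. A push of about 8 to 10 N takes it out of a click; the push fades as it nears the crest 7.5 mm on, where it snaps by itself, ahead of the finger, into the next: no push is felt until the finger is some 7 mm further on.
- lever_top (a point): Centre of the top of the yellow lever grip, an upright block 16 mm along the slot by 26 mm across it by 32 mm tall, its underside 3 mm above the box's top, so this point is 35 mm above the box's top (80 mm above the bench). Axes as the attenuator's; push on the face that looks to the white bar, 8 mm from this point.
- set_button (a joint): Travel in m of the green set button, 0 up, 0.006 fully down (5 N); a spring returns it.
- set_button_top (a point): Centre of the top of the green round button, 24 mm in diameter, in a black housing on the box's top at x = -35, y = +45 mm of the attenuator. It is pressed straight down.
- adapter: Loose brass adapter, 16 mm in diameter, 30 mm tall, standing on the box's top on the robot's side of the slot. Origin at the centre of its underside. Leave it.
- heatsink: Loose black finned heat sink, 50 by 36 by 30 mm, on the bench just beyond the red end of the box. Origin at the centre of its underside. Leave it.
- multimeter: Loose blue multimeter, 150 by 78 by 36 mm, lying on the bench. Leave it.
- screw_jar: Loose jar with a steel cap, 52 mm in diameter, 55 mm tall. Leave it.
- screwdriver: Loose screwdriver lying on the bench. Leave it.
- solder_spool: Loose grey spool, 60 mm in diameter, 50 mm tall. Leave it.
- choke: Loose copper choke coil, 32 mm in diameter, 26 mm tall. Leave it.

How it is judged (in metres and radians):
On the way, in this order (a step that is already met when the one before it is completed fails the run):
1. the lever rests three clicks from where it started (distance of lever_top from where it was at the start of the episode between 0.041 and 0.049 m and velocity of joint lever between -0.01 and 0.01 m/s), for 0.2 s.
2. the set button is pressed right down (value of joint set_button above 0.0048 m), for 0.05 s.
At the end, for the whole second after the job is handed in: The lever rests 45 mm (three clicks) from where it started, within 4 mm, towards the red mark; the set button, pressed at least 4.8 mm, is up again (within 1 mm); every loose thing is within 20 mm of where it was (all of step 1 and value of joint set_button below 0.001 m and distance of each of adapter, heatsink, multimeter, screw_jar, screwdriver, solder_spool, choke from where it was at the start of the episode below 0.02 m); the robot touches nothing.
It fails at once if the lever ran past the third click (distance of lever_top from where it was at the start of the episode above 0.0525 m).
It fails at once if the set button was pressed while the lever was not at the third click (value of joint set_button above 0.003 m and not (distance of lever_top from where it was at the start of the episode between 0.041 and 0.049 m)).
It fails at once if the lever was pinched between the fingers ((contact force between the fingers and lever_c1 above 0.5 N and contact force between the fingers and lever_c2 above 0.5 N) or (contact force between the fingers and lever_c3 above 0.5 N and contact force between the fingers and lever_c4 above 0.5 N)).
It fails at once if a loose thing was moved by more than 20 mm or lifted (distance of any of adapter, heatsink, multimeter, screw_jar, screwdriver, solder_spool, choke from where it was at the start of the episode above 0.02 m).
It also fails if it takes over 51 s, if anything falls off the work surface, if the arm or the gripper's body presses on something with over 40 N, if the wrist force passes 120 N, or if a joint passes its speed limit or range.

## Working session

There is one attempt and no reset: what is moved stays moved. The work goes in short steps, Python scripts to look and compute and a shell command to move; the robot and the scene stay as the last step left them, time stands still between calls to the robot, and variables do not carry over. Pictures are saved under pics/ and viewed, at most 10 in all, crops included, and the job is handed in when it is done.

```bash
mkdir -p pics; cat > h.py <<'E'
import numpy as np, cv2
from workcell import get_state, capture, hand_in
def world(c,u,v,z):
    p=np.array([(u-c["cx"])/c["fx"],(v-c["cy"])/c["fy"]]); q=p.copy()
    for _ in range(20): q=p/(1+c["k1"]*(q@q))
    R=np.array(c["R"]);t=np.array(c["t"]); d=R.T@np.array([q[0],q[1],1]); o=-R.T@t
    return o+d*(z-o[2])/d[2]
def save(c,n): cv2.imwrite("pics/"+n,c["image"][:,:,::-1])
E
python3 - <<'E'
from h import *
a=capture("top");b=capture("scene")
im=np.hstack([a["image"],b["image"]])
save(a,"t0.png");save(b,"s0.png")
import pickle;pickle.dump((a,b),open("c0.pkl","wb"))
s=get_state();print(s)
for c in(a,b):print(-np.array(c["R"]).T@np.array(c["t"]),c["fx"],c["k1"])
E
```

```text
{'time_s': 0.1, 'joints': array([-8.23576393e+01,  1.58749622e+01, -1.58886401e+00,  7.26528048e+01,
       -9.88907543e-04,  8.40740878e+01]), 'joint_vel': array([-0.05068747, -0.12702295,  0.16333365, -0.00108358, -0.10994204,
        0.06506561]), 'joint_torque': array([ 8.83680218e-05, -4.46708393e+01,  2.96128821e+01,  8.48416763e-03,
       -1.68657125e-04, -1.36065930e-05]), 'tool_pos': array([ 146.50160083, -606.85626395,  230.2692478 ]), 'eef_rot': array([-1.79883890e+02, -1.10576398e-02,  1.35682627e+01]), 'ft_force': array([-0.52302354, -0.82022302,  0.52697639]), 'ft_torque': array([ 0.00616073, -0.05708461,  0.00150834]), 'finger_force': 0.0, 'grip_width': 85.2282759295321}
[ 376.57711385   -2.51058123 1234.39502153] 363.4699917998287 -0.06377584418831882
[1167.48651594 -575.62608918 1128.73007022] 363.0459376935685 -0.0884506316068351
```

View pics/t0.png

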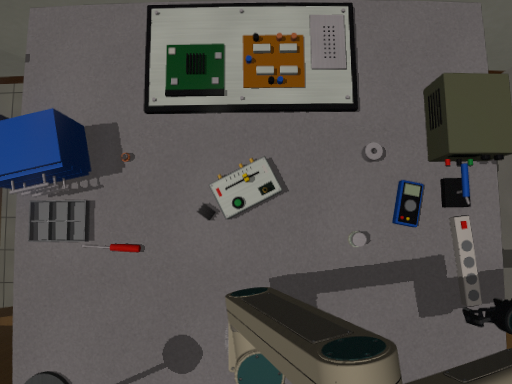

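View pics/s0.png

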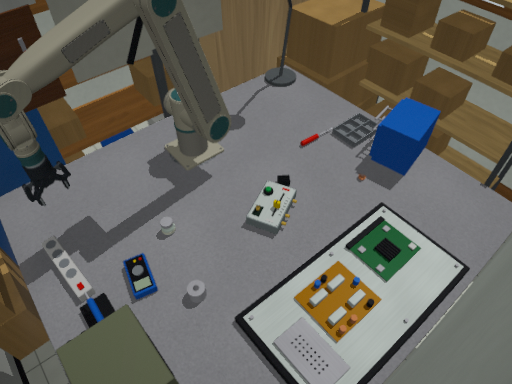

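The top view shows the attenuator at about (246,187), with the red mark at the left end (219,191), the yellow lever near (246,178) and the green button at (238,203). The heat sink is at (207,211). Next I'll zoom in and locate the colours.

```bash
python3 - <<'E'
from h import *
import pickle
a,b=pickle.load(open("c0.pkl","rb"))
ca=cv2.resize(a["image"][145:230,195:295],None,fx=6,fy=6,interpolation=cv2.INTER_CUBIC)
cb=cv2.resize(b["image"][170:240,235:310],None,fx=6,fy=6,interpolation=cv2.INTER_CUBIC)
cv2.imwrite("pics/ca.png",ca[:,:,::-1])
for nm,c,(r0,r1,c0,c1) in(("top",a,(145,230,195,295)),("scene",b,(170,240,235,310))):
    hsv=cv2.cvtColor(c["image"],cv2.COLOR_RGB2HSV)
    for col,lo,hi,z in(("red",(0,150,80),(6,255,255),45),("green",(50,100,40),(85,255,255),58),("yellow",(20,150,120),(32,255,255),80),("silver",(0,0,175),(180,45,255),45)):
        m=np.zeros(hsv.shape[:2],np.uint8);m[r0:r1,c0:c1]=cv2.inRange(hsv,lo,hi)[r0:r1,c0:c1]
        n,l,s,ce=cv2.connectedComponentsWithStats(m)
        for i in range(1,n):
            if s[i,4]>=6: print(nm,col,s[i],ce[i].round(1),world(c,*ce[i],z).round(1), np.median(c["range_z"][l==i]))
        if col=="silver":
            p=cv2.findNonZero(m); k=cv2.minAreaRect(cv2.convexHull(p)); print(k,[world(c,*q,45).round(0)[:2] for q in cv2.boxPoints(k)])
E
```

```text
top red [216 188   6   8  22] [218.7 191.8] [487.6 125.7  45. ] 1194.9863
top green [234 199   8   8  47] [237.3 202.3] [451.5  64.   58. ] 1170.931
top yellow [250 159   3   3   7] [251. 160.] [585.8  17.7  80. ] 1220.772
top yellow [240 164   2   3   6] [240.5 165. ] [570.   51.6  80. ] 1218.9492
top yellow [242 173   5   5  14] [244.1 174.9] [537.7  40.2  80. ] 1165.377
top yellow [244 177   5   5  13] [246.1 178.8] [524.9  34.1  80. ] 1164.9888Traceback (most recent call last):
  File "<stdin>", line 15, in <module>
cv2.error: OpenCV(4.12.0) /io/opencv/modules/imgproc/src/convhull.cpp:143: error: (-215:Assertion failed) total >= 0 && (depth == CV_32F || depth == CV_32S) in function 'convexHull'
```

View pics/ca.png

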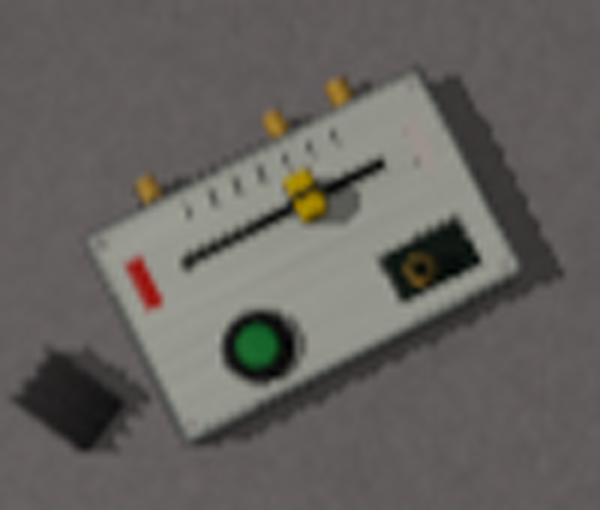

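The crop shows the lever at crop (304,195), its tick row running from (188,210) to (335,135), the green button at (258,345), and the adapter ring near (418,267). The box corners are at (418,70), (520,265), (190,440) and (90,240).

```bash
python3 - <<'E'
from h import *
import pickle
a,b=pickle.load(open("c0.pkl","rb"))
P=lambda x,y,z:world(a,195+(x+.5)/6-.5,145+(y+.5)/6-.5,z)
for k in[(418,70),(520,265),(190,440),(90,240)]:print("corner",P(*k,45).round(1))
C=np.mean([P(*k,45) for k in[(418,70),(520,265),(190,440),(90,240)]],0)
t0,t1=P(335,135,45),P(188,210,45);print("ticks",t0,t1,np.linalg.norm(t1-t0))
d=(P(190,440,45)-P(520,265,45))+(P(90,240,45)-P(418,70,45));th=np.arctan2(d[1],d[0]);yh=np.array([np.cos(th),np.sin(th)]);xh=np.array([yh[1],-yh[0]])
print("centre",C,"y axis deg",np.degrees(th))
def loc(p):q=p[:2]-C[:2];return (q@xh).round(1),(q@yh).round(1)
def rng(c,m):
    R=np.array(c["R"]);t=np.array(c["t"]);out=[]
    for v,u in np.argwhere(m):
        w=world(c,u,v,0);w1=world(c,u,v,100);z=lambda p:(R@p+t)[2]
        f=(c["range_z"][v,u]-z(w))/(z(w1)-z(w));out.append(w+f*(w1-w))
    return np.array(out)
for nm,c,box in(("top",a,(170,184,238,254)),("scene",b,(190,215,262,285))):
    hsv=cv2.cvtColor(c["image"],cv2.COLOR_RGB2HSV);m=np.zeros(hsv.shape[:2],bool);r0,r1,c0,c1=box
    m[r0:r1,c0:c1]=cv2.inRange(hsv,(18,130,90),(34,255,255))[r0:r1,c0:c1]>0
    w=rng(c,m);top=w[w[:,2]>72];print(nm,"yellow",len(w),len(top),np.median(w,0) if len(w) else 0,top.mean(0),loc(top.mean(0)))
g=rng(a,cv2.inRange(cv2.cvtColor(a["image"],cv2.COLOR_RGB2HSV),(50,100,40),(85,255,255))*(np.pad(np.ones((20,20)),((190,174),(228,264))))>0)
print("green",g.mean(0),np.median(g[:,2]),loc(g.mean(0)))
print("red",loc(world(a,218.7,191.8,45)),"adapter",P(418,267,75),loc(P(418,267,75)))
m=np.zeros((384,512),bool);m[180:200,255:277]=1;w=rng(a,m);w=w[w[:,2]>60];print("adapter rng",len(w),w.mean(0),loc(w.mean(0)))
m=np.zeros((384,512),bool);m[198:225,193:218]=1;w=rng(a,m);w=w[w[:,2]>22];print("heatsink rng",len(w),w.mean(0),loc(w.mean(0)))
print("lever nominal by start 0..2:",[ (C[:2]+25*xh+y*yh).round(1) for y in(-45,-30,-15)],"xh",xh,"yh",yh)
E
```

```text
corner [604.3 -25.7  45. ]
corner [495.2 -80.2  45. ]
corner [401.6 101.2  45. ]
corner [511.9 155.7  45. ]
ticks [568.47109004  20.52904966  45.        ] [527.79266167 101.74031461  45.        ] 90.82953313229982
centre [503.25250132  37.73630511  45.        ] y axis deg 117.14954238793605
top yellow 34 33 [529.31285952  37.51757254  78.43446306] [530.16796861  36.87004894  79.10502447] (np.float64(23.6), np.float64(-13.1))
scene yellow 46 23 [538.18973984  33.41864995  72.43292962] [536.28436496  34.9017327   78.86981543] (np.float64(28.1), np.float64(-17.6))
green [451.13597358  63.62115662  63.93119639] 65.41430813622583 (np.float64(-34.6), np.float64(46.8))
red (np.float64(26.2), np.float64(85.4)) adapter [491.81988934 -23.68741762  75.        ] (np.float64(-38.2), np.float64(-49.4))
adapter rng 3 [413.34851407 -11.51773363 843.28917785] (np.float64(-102.5), np.float64(-2.8))
heatsink rng 72 [429.08317741 163.02446845  63.97721187] (np.float64(-8.8), np.float64(145.3))
lever nominal by start 0..2: [array([546. ,   9.1]), array([539.2,  22.4]), array([532.3,  35.8])] xh [0.88981857 0.45631448] yh [-0.45631448  0.88981857]
```

```bash
python3 - <<'E'
from h import *
import pickle
a,b=pickle.load(open("c0.pkl","rb"))
o=-np.array(a["R"]).T@np.array(a["t"])
R=np.array(a["R"]);t=np.array(a["t"])
def h(u,v):
    w,w1=world(a,u,v,0),world(a,u,v,100);z=lambda p:(R@p+t)[2]
    return 100*(a["range_z"][v,u]-z(w))/(z(w1)-z(w))
np.set_printoptions(linewidth=200)
print("adapter/label, cols 256..276 rows 180..197");print(np.array([[h(u,v) for u in range(256,277)] for v in range(180,198)]).round().astype(int))
print("lever, cols 236..256 rows 170..186");print(np.array([[h(u,v) for u in range(236,257)] for v in range(170,186)]).round().astype(int))
cb=cv2.resize(b["image"][170:240,235:310],None,fx=8,fy=8,interpolation=cv2.INTER_CUBIC)
cv2.imwrite("pics/cb.png",cb[:,:,::-1])
E
```

```text
adapter/label, cols 256..276 rows 180..197
[[  45   43   45   43   41   42   49   44   42   48   45   44   41   42   48   47   42   42   45   45   43]
 [  41   47   44   39   45   43   43   39   44   41   42   46   48   41   43   44   43   47   46   43   46]
 [  47   43   48   48   41   47   49   44   45   42   42   40   47   42   47   44   43   44   45   48   45]
 [  39   43   44   43   44   48   46   40   46   43   47   46   47   46   48   43   45   41   44   41   44]
 [  46   45   41   40   50   46   44   43   42   44   38   45   45   46   44   44   44   47   44   41   51]
 [  47   44   50   43   42   41   44   50   46   47   46   45   43   46   46   44   44   44   45   45   44]
 [  43   42   44   44   40   50   47   42   42   47   46   49   44   46   47   43   43   48   43   45   45]
 [  46   45   46   43   45   47   44   46   41 1234   45   43   47   45   44   46   46   44   46   44   45]
 [  44   45   51   40   48   43   46   57   60   55   57   47   47   47   45   43   48   44   44   40   45]
 [  48   47   45   45   47   42   44   45   44   47   45   44   49   47   42   43   4
[... 1951 characters left out ...]
   81   80   43   45   41   41   44   45   43   44]
 [  45   38   41   44   41   49   45   45   78   80   83   75   78   62   48   46   45   44   47 1234   45]
 [  43   43   45   47   38   45   47   47   44   77   76   76   59   45   44   46   43   46   46   46   41]
 [  45   45   44   42   48   47   43   43   43   61   62   47   46   41   44   44   43   43   42   47   47]
 [  41   45   41   45   45   42   43   42   43   42   48   44   43   45   49   45   43   43   43   47   39]
 [  44   45   38   44   45   49   41   42   42   44   41   45   43   42   40   45   48   43   46   43   46]
 [  44   45   43   41   45   47   46   47   46   42   44   45   43   46   42   45   42   44   47   43   47]]
```

View pics/cb.png

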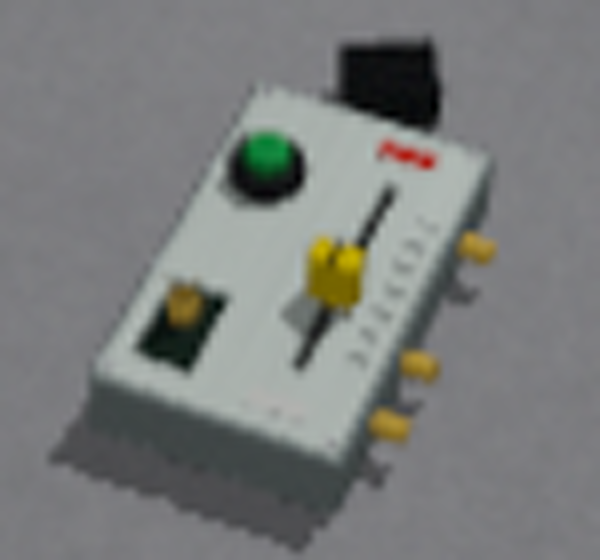

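The lever stands at the third tick (y = -15), so its target is y = +30. The adapter is at local (-38,-50), well clear of the push. I'll fly over high, shut the fingers, and turn so that tool x lies along the slot.

```bash
python3 -m inch '[[0.22,-0.21,0,0],[0.44,-0.42,0,0],[0.66,-0.63,0,0],[0.89,-0.83,0,0],[0.89,-0.83,0,0]]' 0 20; python3 -m inch '[[0.22,-0.21,0,0],[0.44,-0.42,0,0],[0.66,-0.63,0,0],[0.89,-0.83,0,0],[0.89,-0.83,0,0]]'; python3 -m inch '[[0.22,-0.21,0,0],[0.44,-0.42,0,0],[0.66,-0.63,0,0],[0.89,-0.83,0,0],[0.89,-0.83,0,0]]'
for i in 1 2 3; do python3 -m inch '[[0,0,0,-0.33],[0,0,0,-0.66],[0,0,0,-1],[0,0,0,-1]]'; done; python3 -m inch '[[0,0,0,-0.3],[0,0,0,-0.45],[0,0,0,-0.45],[0,0,0,-0.45]]'
```

```text
time_s: 0.72
tool_pos: [281.9, -400.6, 230.8]
eef_rot: [-179.9, -0.0, 13.9]
ft_force: [-1.6, -0.2, 1.1]
grip_width: 0.5
finger_force: 0.0
time_s: 1.35
tool_pos: [416.4, -199.0, 231.1]
eef_rot: [-180.0, -0.0, 13.9]
ft_force: [-0.2, -0.7, -0.0]
grip_width: -0.1
finger_force: 0.0
time_s: 1.98
tool_pos: [551.1, 2.8, 230.8]
eef_rot: [180.0, -0.0, 13.7]
ft_force: [-0.4, -0.8, -0.5]
grip_width: -0.3
finger_force: 0.0
time_s: 2.48
tool_pos: [548.4, -0.4, 231.0]
eef_rot: [-180.0, 0.1, 43.3]
ft_force: [-0.4, 0.6, -0.8]
grip_width: 0.2
finger_force: 0.0
time_s: 2.98
tool_pos: [548.6, 0.6, 231.2]
eef_rot: [-180.0, 0.0, 73.2]
ft_force: [0.1, -0.9, 0.9]
grip_width: 0.1
finger_force: 0.0
time_s: 3.48
tool_pos: [548.8, 1.1, 231.3]
eef_rot: [-180.0, 0.0, 103.2]
ft_force: [0.0, -0.6, 0.1]
grip_width: -0.0
finger_force: 0.0
time_s: 3.98
tool_pos: [548.8, 1.6, 231.3]
eef_rot: [-180.0, 0.0, 116.9]
ft_force: [-0.2, -0.6, 0.9]
grip_width: 0.0
finger_force: 0.0
```

```bash
python3 -m inch '[[0,0,0.2,0],[0,0,0.4,0],[0,0,0.6,0],[0,0,0.65,0],[0,0,0.65,0]]'; python3 -m inch '[[0,0,0.1,0],[0,0,0.18,0],[0,0,0.22,0],[0,0,0.22,0]]'
python3 - <<'E'
from h import *
c=capture("scene");i=cv2.resize(c["image"][140:240,225:325],None,fx=6,fy=6,interpolation=cv2.INTER_CUBIC);cv2.imwrite("pics/s1.png",i[:,:,::-1])
E
```

```text
time_s: 4.6
tool_pos: [548.8, 1.8, 101.3]
eef_rot: [-180.0, -0.0, 117.0]
ft_force: [0.0, 0.0, 0.2]
grip_width: 0.2
finger_force: 0.0
time_s: 5.1
tool_pos: [548.6, 1.9, 57.1]
eef_rot: [-180.0, -0.0, 117.1]
ft_force: [0.2, 0.2, -0.4]
grip_width: -0.0
finger_force: 0.0
```

View pics/s1.png

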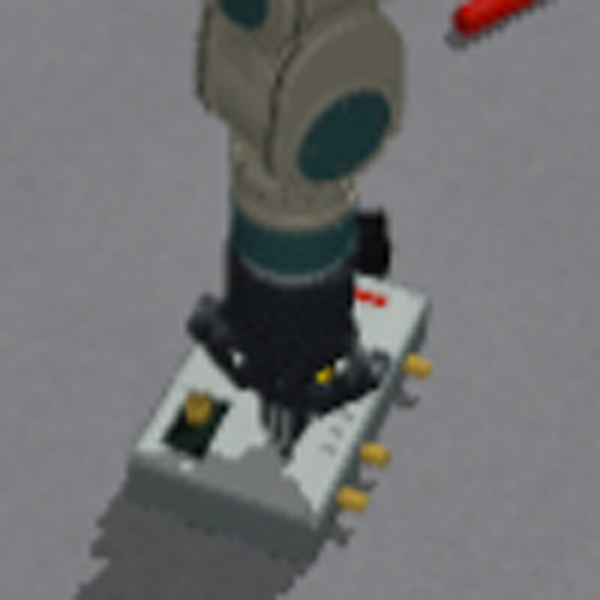

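The fingertips are down on the slot behind the lever (yellow at (325,375)), and the adapter at (198,405) is clear. Now I'll close the gap and feel for the lever.

```bash
cat > show.py <<'E'
from h import *
s=get_state();C=np.array([503.25,37.74]);y=np.array([-.4563,.8898]);x=np.array([.8898,.4563])
d=s["tool_pos"][:2]-C;print("t%.2f x%.1f y%.1f z%.1f push %.1f side %.1f fz %.1f"%(s["time_s"],d@x,d@y,s["tool_pos"][2],-(s["ft_force"][:2]@y),s["ft_force"][:2]@x,s["ft_force"][2]))
E
python3 -m inch '[[0.02,0,0,0],[0.04,0,0,0],[0.04,0,0,0]]' >/dev/null; python3 show.py
for i in 1 2 3 4 5 6 7 8 9 10 11 12 13 14; do python3 -m inch '[[0.005,0,0,0],[0.005,0,0,0]]'>/dev/null; python3 show.py; done
```

```text
t5.53 x24.3 y-44.5 z57.6 push -0.2 side -0.2 fz -1.0
t5.78 x24.2 y-43.8 z57.3 push 0.5 side 0.1 fz -0.8
t6.03 x24.2 y-42.7 z57.3 push -0.1 side -0.8 fz -0.6
t6.28 x24.2 y-41.7 z57.3 push 0.4 side -0.9 fz 0.5
t6.53 x24.2 y-40.7 z57.3 push -0.7 side -0.3 fz 0.2
t6.78 x24.2 y-39.7 z57.3 push 0.1 side 0.6 fz 0.9
t7.03 x24.2 y-38.7 z57.3 push -0.1 side -0.1 fz -0.2
t7.28 x24.2 y-37.7 z57.3 push -0.2 side 0.4 fz 0.2
t7.53 x24.2 y-36.7 z57.3 push -0.5 side -0.4 fz 1.0
t7.78 x24.2 y-35.7 z57.3 push 0.2 side -0.5 fz 0.9
t8.03 x24.2 y-34.7 z57.3 push 0.3 side -0.1 fz 0.2
t8.28 x24.2 y-33.7 z57.3 push -0.4 side -1.0 fz 0.0
t8.53 x24.3 y-32.8 z57.3 push -0.1 side -0.3 fz 0.2
t8.78 x24.3 y-32.5 z57.4 push 2.4 side -1.1 fz -1.1
t9.03 x24.3 y-32.2 z57.4 push 4.4 side -0.5 fz -1.6
```

```bash
for i in 1 2 3 4 5 6 7 8 9 10 11 12 13 14; do python3 -m inch '[[0.005,0,0,0],[0.005,0,0,0]]'>/dev/null; python3 show.py; done
```

```text
t9.28 x24.3 y-32.0 z57.5 push 7.4 side -1.3 fz -2.1
t9.53 x24.3 y-31.2 z57.5 push 7.9 side -1.3 fz -3.1
t9.78 x24.3 y-29.2 z57.4 push 4.3 side -0.4 fz -0.9
t10.03 x24.4 y-26.8 z57.4 push 3.2 side 0.6 fz -1.5
t10.28 x24.1 y-24.7 z57.2 push 0.4 side -0.1 fz 0.0
t10.53 x24.1 y-24.3 z57.2 push 0.7 side -0.4 fz 0.5
t10.78 x24.2 y-23.7 z57.3 push -0.1 side -0.3 fz 0.3
t11.03 x24.2 y-22.7 z57.3 push -0.3 side -0.4 fz -0.3
t11.28 x24.2 y-21.7 z57.3 push -0.8 side -0.0 fz 0.4
t11.53 x24.2 y-20.7 z57.3 push -0.2 side -0.8 fz -0.3
t11.78 x24.2 y-19.7 z57.3 push -0.1 side 0.4 fz -0.1
t12.03 x24.2 y-18.7 z57.3 push -0.2 side 0.2 fz 0.1
t12.28 x24.3 y-17.8 z57.3 push 0.1 side 0.2 fz 0.6
t12.53 x24.3 y-17.5 z57.4 push 2.9 side -0.7 fz -0.9
```

First click was felt, with contact again 15 mm on. Now the second.

```bash
for i in 1 2 3 4 5 6 7 8 9 10 11 12 13 14 15; do python3 -m inch '[[0.005,0,0,0],[0.005,0,0,0]]'>/dev/null; python3 show.py; done
```

```text
t12.78 x24.3 y-17.2 z57.4 push 6.1 side -0.5 fz -1.9
t13.03 x24.3 y-17.0 z57.5 push 7.7 side -1.1 fz -2.3
t13.28 x24.3 y-16.1 z57.5 push 8.2 side -0.3 fz -3.0
t13.53 x24.4 y-14.1 z57.4 push 4.7 side 0.6 fz -1.7
t13.78 x24.4 y-11.5 z57.4 push 1.8 side -0.3 fz 0.4
t14.03 x24.1 y-9.7 z57.2 push -0.5 side 0.1 fz -0.5
t14.28 x24.1 y-9.3 z57.2 push -1.1 side -0.2 fz -0.1
t14.53 x24.2 y-8.7 z57.3 push 0.1 side -0.4 fz 0.4
t14.78 x24.3 y-7.8 z57.3 push 0.5 side 0.5 fz -0.1
t15.03 x24.2 y-6.7 z57.3 push 0.8 side -0.6 fz -0.9
t15.28 x24.2 y-5.7 z57.3 push -0.4 side -0.3 fz 0.2
t15.53 x24.3 y-4.7 z57.3 push 0.0 side 0.2 fz 0.1
t15.78 x24.3 y-3.7 z57.3 push 0.4 side 0.2 fz 0.0
t16.02 x24.3 y-2.8 z57.3 push 0.3 side -0.6 fz 0.3
t16.27 x24.3 y-2.5 z57.4 push 2.2 side -0.2 fz -0.5
```

Second click is done, and the finger is in contact for the third. It should snap about six steps on, so I'll stop there.

```bash
for i in 1 2 3 4 5 6; do python3 -m inch '[[0.005,0,0,0],[0.005,0,0,0]]'>/dev/null; python3 show.py; done
```

```text
t16.52 x24.3 y-2.2 z57.4 push 5.0 side -0.3 fz -1.7
t16.77 x24.4 y-2.0 z57.5 push 7.2 side -0.8 fz -2.7
t17.02 x24.4 y-1.1 z57.5 push 7.6 side -2.3 fz -1.8
t17.27 x24.3 y1.0 z57.4 push 4.9 side 0.9 fz -1.0
t17.52 x24.4 y3.7 z57.3 push 2.4 side -0.6 fz -0.1
t17.77 x24.1 y5.2 z57.2 push -0.8 side 0.1 fz -1.5
```

The third snap was felt, the push falling to zero. I'll back off, lift, and check the lever.

```bash
python3 -m inch '[[-0.04,0,0,0],[-0.04,0,0,0],[-0.04,0,-0.2,0],[-0.04,0,-0.4,0],[-0.04,0,-0.4,0]]' >/dev/null; python3 show.py
python3 -m inch '[[0.1,-0.1,0,0],[0.2,-0.2,0,0],[0.27,-0.3,0,0],[0.27,-0.3,0,0],[0.27,-0.3,0,0]]' >/dev/null; python3 show.py
python3 - <<'E'
from h import *
c=capture("scene");i=cv2.resize(c["image"][140:240,225:325],None,fx=6,fy=6,interpolation=cv2.INTER_CUBIC);cv2.imwrite("pics/s2.png",i[:,:,::-1])
E
```

```text
t18.40 x27.1 y-5.3 z141.0 push 0.5 side 0.0 fz 0.1
t19.02 x-35.2 y50.0 z137.0 push 0.3 side 0.1 fz 1.0
```

View pics/s2.png

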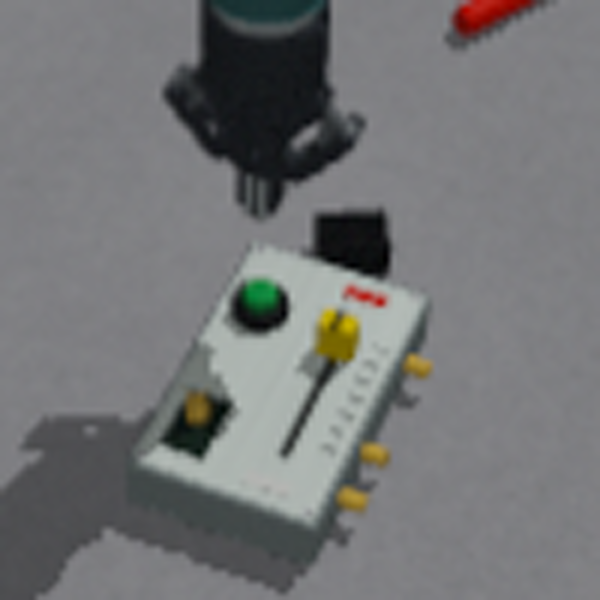

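The lever at (338,335) now stands one tick short of the end, and the adapter, heat sink and button look untouched. I'll measure its travel and the button position before pressing.

```bash
python3 - <<'E'
from h import *
import pickle
b=pickle.load(open("c0.pkl","rb"))[1];c=capture("scene")
def cen(c,lo,hi,z):
    m=np.zeros((384,512),np.uint8);m[180:215,258:286]=cv2.inRange(cv2.cvtColor(c["image"],cv2.COLOR_RGB2HSV),lo,hi)[180:215,258:286]
    n,l,s,ce=cv2.connectedComponentsWithStats(m);i=1+s[1:,4].argmax();return world(c,*ce[i],z)[:2],s[i,4]
Y=((18,130,90),(34,255,255),70);G=((50,100,40),(85,255,255),64)
p,q=cen(b,*Y),cen(c,*Y);print("travel",np.linalg.norm(q[0]-p[0]),p,q)
g=cen(c,*G);C=np.array([503.25,37.74]);d=g[0]-C;print("green",g,d@[.8898,.4563],d@[-.4563,.8898])
E
python3 -m inch '[[-0.02,0,0.1,0],[-0.02,0,0.2,0],[-0.02,0,0.3,0],[-0.02,0,0.3,0]]' >/dev/null; python3 show.py
```

```text
travel 43.80313452955095 (array([538.00272173,  33.81204696]), np.int32(46)) (array([518.3889766 ,  72.97855812]), np.int32(44))
green (array([457.11445348,  60.78623662]), np.int32(32)) -30.53541152710801 41.55819121807876
t19.62 x-36.5 y46.6 z75.9 push 0.4 side 0.4 fz 0.0
```

Travel is about 44 mm, so three clicks are confirmed. Now I'll press the button in small steps.

```bash
for i in 1 2 3 4 5 6 7 8 9 10 11 12; do python3 -m inch '[[0,0,0.006,0],[0,0,0.006,0]]'>/dev/null; python3 show.py; done
```

```text
t19.88 x-34.7 y45.8 z76.9 push 0.8 side -0.6 fz 1.0
t20.12 x-35.5 y46.2 z75.2 push -0.4 side 0.3 fz -0.6
t20.38 x-35.8 y46.4 z73.6 push -0.1 side -0.4 fz 0.1
t20.62 x-35.8 y46.3 z72.4 push -0.5 side -0.2 fz -0.1
t20.88 x-35.7 y46.3 z71.2 push 0.3 side -0.4 fz -0.7
t21.12 x-35.7 y46.3 z70.0 push -0.5 side 0.3 fz 0.3
t21.38 x-35.7 y46.3 z68.8 push 0.4 side 0.3 fz 0.4
t21.62 x-35.8 y46.3 z67.6 push 0.1 side 0.0 fz -0.5
t21.88 x-35.5 y46.2 z66.6 push -0.1 side -0.6 fz 1.3
t22.12 x-35.6 y46.3 z65.4 push -0.1 side 0.4 fz 1.9
t22.38 x-35.5 y46.2 z64.2 push -0.1 side -0.1 fz 3.1
t22.62 x-35.5 y46.2 z63.0 push -0.3 side -0.8 fz 2.8
```

```bash
for i in 1 2 3 4 5; do python3 -m inch '[[0,0,0.006,0],[0,0,0.006,0]]'>/dev/null; python3 show.py; done
```

```text
t22.88 x-35.5 y46.2 z61.8 push -0.7 side 0.0 fz 4.3
t23.12 x-35.5 y46.2 z61.0 push -0.6 side -2.0 fz 7.4
t23.38 x-35.4 y46.2 z60.8 push -2.1 side -4.1 fz 16.8
t23.62 x-35.4 y46.2 z60.6 push -2.8 side -6.8 fz 25.2
t23.88 x-35.3 y46.1 z60.5 push -4.0 side -9.8 fz 34.0
```

The button met its stop 6 mm down. I'll lift straight up and take a last check.

```bash
python3 -m inch '[[0,0,-0.05,0],[0,0,-0.2,0],[0,0,-0.4,0],[0,0,-0.6,0],[0,0,-0.6,0]]' >/dev/null; python3 -m inch '[[0,0,0,0],[0,0,0,0],[0,0,0,0],[0,0,0,0]]'>/dev/null; python3 show.py
python3 - <<'E'
from h import *
c=capture("scene");i=cv2.resize(c["image"][140:240,225:325],None,fx=6,fy=6,interpolation=cv2.INTER_CUBIC);cv2.imwrite("pics/s3.png",i[:,:,::-1])
E
```

```text
t25.00 x-36.1 y46.5 z176.2 push -0.6 side -0.0 fz 0.2
```

View pics/s3.png

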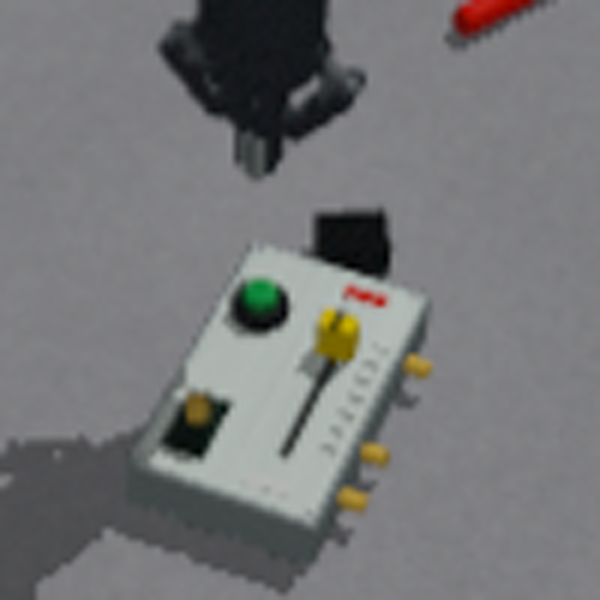

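The lever at (338,335) is unchanged, the button at (262,297) is up again, the adapter and heat sink are in place, and the arm is clear.

```bash
python3 -c "from workcell import hand_in;print(hand_in())"
```

```text
the job is handed in; nothing more can be done
None
```

I pushed the lever three clicks towards the red mark (camera check about 44 mm), pressed the green button to its stop and let it come back up, kept clear of the loose things, and handed the job in at about 25 s; no verdict came back.

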